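Load a lever blank against the stop of a drilling fixture

TASK

Set up the flat steel lever blank for drilling: swing its free end round the locating pin, past the spring plunger, and press it home against the tip of the stop screw by pushing with about 10 N (the screw must never take more than 25 N, it is a set gauge), then press the toggle clamp's handle right down so that its rubber pad holds the blank there. Leave the blank flat on the fixture and on its pin, and do not disturb the things around.

Things in the scene. Friction and masses are not known exactly. Their poses are not given: they have to be found in the camera images.
- jig: Drilling fixture: aluminium base plate 240 x 262 x 20 mm, bolted down; its top, on which the blank slides, is 20 mm above the bench. Origin: axis of the upright locating pin (12 mm thick, top 40 mm above the bench), at bench level. x: from the pin along the blank's home position to the spring plunger; y: to the side of the stop screw and clamp. Plate spans x -35 to 205, y -150 to 112 mm.
- plunger_tip (a point): Tip, when out, of the spring plunger's round nose (12 mm thick, 26 mm above the bench, fixture x 154, y -12 mm). It sticks out 12 mm towards the pin from a block 32 x 28 x 22 mm. The blank's end meets it 0.2 rad before home and pushes it in (4 to 10 N felt 125 mm from the pin); once passed, it springs out behind the end and helps it on (little force felt), too lightly to seat it.
- blank: Lever blank: flat dark steel bar 180 x 30 x 12 mm, 0.33 to 0.63 kg, one end square, the free end rounded. Lies on the plate, its 13.5 mm hole on the pin. Origin: hole centre, underside; x to the free end (tip at x = 165 mm). At the start 0.45 to 0.8 rad clockwise (from above) of home; home is along the fixture's x within 0.045 rad. Push its long edge counter-clockwise, e.g. at x = 125: 1 to 4 N.
- blank_end (a point): Centre of the blank's rounded free end (radius 15 mm), 150 mm from the hole's axis, half-way up its thickness.
- stop: Steel block 34 x 26 x 22 mm with an adjusting screw (8 mm thick) along y, 27 mm above the bench, its round tip towards the blank. Origin: block's underside on the plate, fixture x 112, y 44 mm. How far the screw stands out is set per batch and not measured: its tip is at fixture y 11 to 19 mm. Rigid: the blank stops dead on it and the pushing force climbs steeply.
- clamp: Toggle clamp, horizontal-handle type: steel bracket, hinged arm with a rubber pad, handle with a black grip. Origin: where its pad comes down, fixture x 62, y 0 mm, on the plate's top; axes as the fixture's. Bracket: x -22 to 22, y 34 to 86 mm, 42 mm high. Open, its arm stands raised up to 130 mm above the bench, clear of the blank. Locked, the pad presses the blank with about 6 N.
- clamp_handle (a joint): Angle of the clamp's handle, rad: 0 = down, level, locked; 0.7 to 0.9 (start) = raised, open. Down, it points along the fixture's +y, away from the blank. As it is pressed down the arm comes down too. It stays where it is left, takes 5 to 12 N at 85 mm from its pivot (hardest at the end, as the pad grips), and ends at 0 on a dead stop.
- handle_pivot (a point): Axis (along the fixture's x) on which the clamp's handle swings: fixture x 62, y 68 mm, 50 mm above the bench. The grip is a round bar 18 mm thick, 34 to 109 mm out from here, its centre line 6 mm above a line through the pivot.
- handle_grip (a point): Point on the top of the handle's grip, 85 mm out from the pivot, where to press it down; it moves with the handle.
- spanner: Bystander: open-ended spanner 170 mm long, flat on the bench. Leave it alone.
- drawer: Bystander: open grey steel parts drawer 130 x 190 x 85 mm on the bench. Leave it alone.
- tin: Bystander: steel tin, 68 mm diameter, 100 mm high. Leave it alone.
Mind the look-alikes: they are no part of the job. What is meant by the blank is not blue, orange or purple, and is the larger of those in its own colour.

How it is judged (in metres and radians):
On the way, in this order (a step that is already met when the one before it is completed fails the run):
1. with the clamp still open, the blank is pressed home on the stop screw with at least 8 N for 0.3 s (contact force between blank and stop above 8 N and value of joint clamp_handle above 0.4 rad), for 0.3 s.
2. the toggle clamp is locked with its pad on the blank (value of joint clamp_handle below 0.08 rad and contact force between blank and clamp above 2.5 N), for 0.2 s.
At the end, for the whole second after the job is handed in: The blank bears on the stop screw (over 0.4 N), flat on the plate (tilt under 0.03 rad, within 3 mm of its top), its hole on the pin (within 3 mm), at rest; the clamp handle is down (under 0.08 rad) and its pad presses the blank (over 2.5 N) (all of step 2 and contact force between blank and stop above 0.4 N and horizontal distance between blank and jig below 0.003 m and angle between blank's own z axis and vertical below 0.03 rad and z of blank in the frame of jig below 0.023 m and linear speed of blank below 0.01 m/s); the robot touches nothing.
It fails at once if the blank is rammed against the stop screw with more than 25 N (contact force between blank and stop above 25 N).
It fails at once if a bystander is pushed away (more than 20 mm) (distance of any of spanner, drawer, tin from where it was at the start of the episode above 0.02 m).
It also fails if it takes over 67 s, if anything falls off the work surface, if the arm or the gripper's body presses on something with over 40 N, if the wrist force passes 120 N, or if a joint passes its speed limit or range.

ROBOT

A 6-joint arm with a two-finger parallel gripper is mounted at the origin on the work surface. World frame = base frame: x ahead of the robot, y to its left, z up, the work surface at z = 0. Lengths are in m, angles in degrees, forces in N, time in s.
With the tool pointing down it reaches from about 0.3 to 0.775 m from the base axis. Payload 14.6 kg.
Tool frame: the origin (TCP) lies between the finger pads; the fingertips stand 8 mm ahead of it and the grasp point (between the pads) lies 11 mm behind it; z points along the fingers, y is the direction in which the jaws open and shut (so a half turn about z gives the same grasp; the last joint's range is limited). The gripper opens to 85 mm and grips with 20 to 120 N. Pads are 22 mm wide; open, the fingers measure 114 mm over their backs; the gripper's body (76 mm by 85 mm) begins 54 mm behind the grasp point. The pads swing forward as they close: fully open they stand 13 mm farther back than shut.
Start: joints at [-80.191, 17.183, 87.147, -0, 75.671, -3.816], TCP at [0.13, -0.535, 0.239] pointing down, gripper open.
Joint ranges: [-173.82, 173.82], [-45.26, 126.66], [13.44, 144.39], [-59.66, 239.66], [0, 175.72], [-146.38, 146.38]. Speed limits (degrees/s): [127.2, 127.2, 147.25, 180, 180, 180].

INTERFACE

Orientations are given as a 3x3 rotation matrix whose columns are the frame's x, y, z axes.
In Python, from plant import env, vision gives the robot as it stands.
- The arm moves only by the tool send_rows, never from a script. Its argument "moves" is a list that holds one entry, the list of rows, each a list of 4 numbers: the shift along the tool's x, y, z in cm, then the turn about the tool's z in degrees. In form: [[[dx, dy, dz, spin], ...]]. A call has 1 to 12 rows; each row is the pose to reach, as a shift and turn from the pose commanded when the call began, along the tool's axes at that moment; what a row does not reach only later rows make up. A row lasts 1/10 s, in which the tool goes at most 50 mm and 8.59 degrees, less where a joint would pass 70% of its speed; a pose out of reach is approached as far as the arm can. A call with a gripper value outside its range is refused whole. "claw" is the closure, from 0 (fully open) to 1 (shut), set as the call begins (left out, the last holds). The fingers move at their own pace and stop on an object; the grip force is fixed at half the most. Time passes only in rows, so rows that repeat a pose let the fingers close. It gives the time, the measured TCP pose, the force and the opening at its end, in the units of the state.
- env.get_obs(): the state, without advancing time (a new reading comes with each control period).
- vision.get_image(name): name is "side" or "top" or "wrist"; returns a dict with "color" (480x640x3 uint8, red, green, blue), "fov_y" (degrees; the focal length in pixels is half the picture's height over the tangent of half this angle, whatever the lens; pixels are square), "cx", "cy" (the principal point, pixels), "dist_coeffs" ([k1, k2, p1, p2, k3] as OpenCV has them; the pictures are not rectified), "pose" (4x4, takes a point from camera to world coordinates); the wrist camera has in their place "mount" (4x4, takes a point from camera to tool coordinates, whose origin is the TCP and whose axes are the flange's). Camera axes: x right, y up, looking along -z (the intrinsics and any distortion apply to the point x, -y, -z); pixel columns grow to the right and rows downward; lengths in m; the calibration is good to about 2 mm. A picture is of the moment at which its call begins: read the wrist's pose just before it. There is no depth.
- env.finish_job(): hands the job in, once; it reports no verdict.
The state is a dict: "t": time; "joints": joint angles; "joint_vel": joint speeds; "tau": joint torques, N m; "tcp_pos": TCP position; "tcp_rot": TCP orientation; "force": force on the tool from outside, world axes, zero at the start; "moment": the same for the moment, N m; "width": finger opening in m.
Only numpy, scipy, OpenCV 4.12 (cv2) and the standard library are available. Lean on these libraries where they do the work, as an engineer would, in place of code of your own. Each camera call takes 0.05 s, during which the arm holds its last target.

## Working session

There is one attempt and no reset: what is moved stays moved. The work goes in short steps, Python scripts to look and compute and a tool call to move; the robot and the scene stay as the last step left them, time stands still between calls to the robot, and variables do not carry over. Pictures are saved under pics/ and viewed, and the job is handed in when it is done.

Besides the shell and the picture viewer there is one more tool, called after "Request:" as a command line: name --argument value ..., lists and objects as JSON in quotes. send_rows: Moves the arm, as the interface text tells. Its arguments: {"type":"object","properties":{"moves":{"type":"array"},"claw":{"type":"number"}},"required":["moves"]}

```bash
ls; mkdir -p pics; python3 - <<'E'
from plant import env, vision
import cv2
for n in ["side","top","wrist"]:
    o=env.get_obs()
    d=vision.get_image(n)
    cv2.imwrite(f"pics/{n}0.png",d["color"][:,:,::-1])
    print(n,{k:v for k,v in d.items() if k!="color"})
print(o)
E
```

```text
pics
side {'fov_y': 48.35191651029282, 'cx': 328.07490993617796, 'cy': 248.31776383238275, 'dist_coeffs': array([-0.14749135,  0.        ,  0.        ,  0.        ,  0.        ]), 'pose': array([[-0.85398425,  0.36178653, -0.37392702,  0.04094911],
       [-0.52002912, -0.6166435 ,  0.59103342,  0.70652502],
       [-0.01675173,  0.69918617,  0.71474337,  0.92178737],
       [ 0.        ,  0.        ,  0.        ,  1.        ]])}
top {'fov_y': 45.97951069680253, 'cx': 317.03141390304313, 'cy': 242.07602388270138, 'dist_coeffs': array([-0.15325188,  0.        ,  0.        ,  0.        ,  0.        ]), 'pose': array([[ 0.00915246,  0.98766963, -0.15628478,  0.32406949],
       [-0.99940858,  0.01421584,  0.03131149,  0.00890592],
       [ 0.03314713,  0.15590577,  0.98721561,  1.21485979],
       [ 0.        ,  0.        ,  0.        ,  1.        ]])}
wrist {'fov_y': 70.90037781682477, 'cx': 325.90393522881726, 'cy': 236.14562328293277, 'dist_coeffs': array([-0.04463163,  0.        ,  0.        ,  0.        ,  0.        ]), 'mount': array([[ 1.35354148e-03,  9.59111720e-01,  2.83024516
[... 350 characters left out ...]
  8.71758551e+01, -1.49003894e-03,
        7.56704772e+01, -3.81677658e+00]), 'joint_vel': array([-0.02157338, -0.00617687, -0.09367357, -0.00766519,  0.11099201,
       -0.03168487]), 'tau': array([ 1.49602740e-03, -5.44374454e+01, -3.62373018e+01, -8.85683403e-05,
        3.07523493e-03,  3.10634948e-05]), 'tcp_pos': array([ 0.1295107 , -0.53433316,  0.23876923]), 'tcp_rot': array([[ 9.71857000e-01,  2.35571496e-01, -2.04360503e-04],
       [ 2.35571580e-01, -9.71856451e-01,  1.03420271e-03],
       [ 4.50196057e-05, -1.05323867e-03, -9.99999444e-01]]), 'force': array([0.4432659 , 0.5319155 , 0.75458251]), 'moment': array([0.05307478, 0.03452734, 0.01347956]), 'width': 0.08536192660815281}
```

View pics/side0.png

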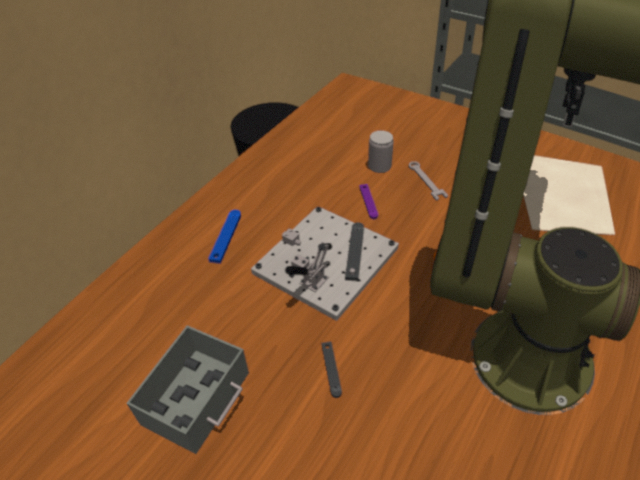

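View pics/top0.png

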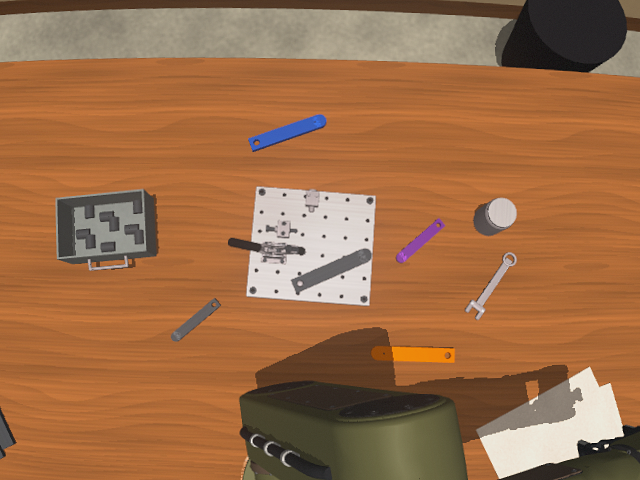

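View pics/wrist0.png

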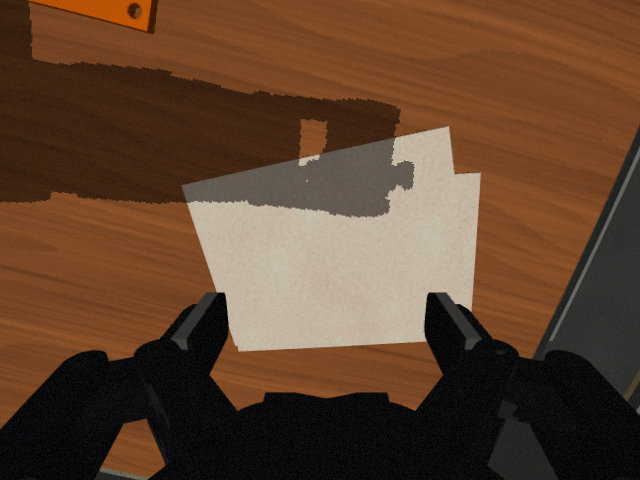

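The top picture shows the plate at about (247–376, 187–305), the pin at about (298,282), the blank's free end at (367,257), the plunger at (312,200), the stop at (284,228) and the clamp grip at (235,243). Next I measure the fixture pose.

```bash
cat > h.py <<'E'
import numpy as np, cv2
def K(d):
    f=240/np.tan(np.radians(d["fov_y"]/2)); return np.array([[f,0,d["cx"]],[0,f,d["cy"]],[0,0,1.]])
def cast(d,px,z,pose=None):
    P=d["pose"] if pose is None else pose
    u=cv2.undistortPoints(np.array(px,float).reshape(-1,1,2),K(d),d["dist_coeffs"]).reshape(-1,2)
    r=np.c_[u[:,0],-u[:,1],-np.ones(len(u))]@P[:3,:3].T
    o=P[:3,3]; return o+r*((z-o[2])/r[:,2])[:,None]
def proj(d,X,pose=None):
    P=d["pose"] if pose is None else pose
    X=np.atleast_2d(X); c=(X-P[:3,3])@P[:3,:3]; c=c*[1,-1,-1]
    return cv2.projectPoints(c,np.zeros(3),np.zeros(3),K(d),d["dist_coeffs"])[0].reshape(-1,2)
def wpose(d,o):
    T=np.eye(4);T[:3,:3]=o["tcp_rot"];T[:3,3]=o["tcp_pos"];return T@d["mount"]
E
python3 - <<'E'
from plant import env, vision
from h import *
for n in ["top","side"]:
    d=vision.get_image(n); im=d["color"]
    hsv=cv2.cvtColor(im,cv2.COLOR_RGB2HSV)
    m=((hsv[...,1]<40)&(hsv[...,2]>110)).astype(np.uint8)
    m=cv2.morphologyEx(m,cv2.MORPH_CLOSE,np.ones((3,3)))
    nl,lab,st,c=cv2.connectedComponentsWithStats(m)
    box=lambda i: (200<c[i][0]<400 and 180<c[i][1]<330)
    i=max([i for i in range(1,nl) if box(i)],key=lambda i:st[i,4]); print(n,st[i],c[i])
    cnt=cv2.findContours((lab==i).astype(np.uint8),0,1)[0][0]
    W=cast(d,cnt.reshape(-1,2),0.02)[:,:2].astype(np.float32)
    h=cv2.convexHull(W); r=cv2.minAreaRect(h); print(r)
    print(cv2.boxPoints(r))
    big=cv2.resize(im[170:320,215:400] if n=="top" else im[195:325,240:410],None,fx=4,fy=4,interpolation=2)
    cv2.imwrite(f"pics/{n}crop.png",big[:,:,::-1])
E
```

```text
top [  246   187   130   119 11959] [310.52303704 244.05936951]
((0.5076195597648621, -0.017546430230140686), (0.2602250874042511, 0.24055321514606476), 86.27706146240234)
[[ 0.37914833 -0.13957462]
 [ 0.6191939  -0.15519416]
 [ 0.63609076  0.10448176]
 [ 0.3960452   0.1201013 ]]
side [ 253  209  145  107 6728] [324.81391201 259.21521998]
((0.5088562965393066, -0.01538972556591034), (0.26009535789489746, 0.2485826313495636), 86.23957061767578)
[[ 0.3763034  -0.13700579]
 [ 0.6243509  -0.15330903]
 [ 0.64140916  0.10622634]
 [ 0.3933617   0.12252958]]
```

View pics/topcrop.png

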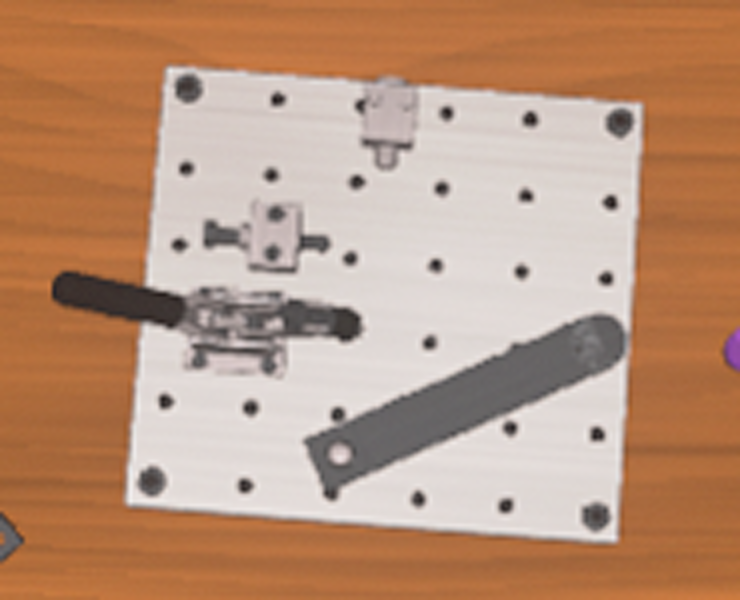

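View pics/sidecrop.png

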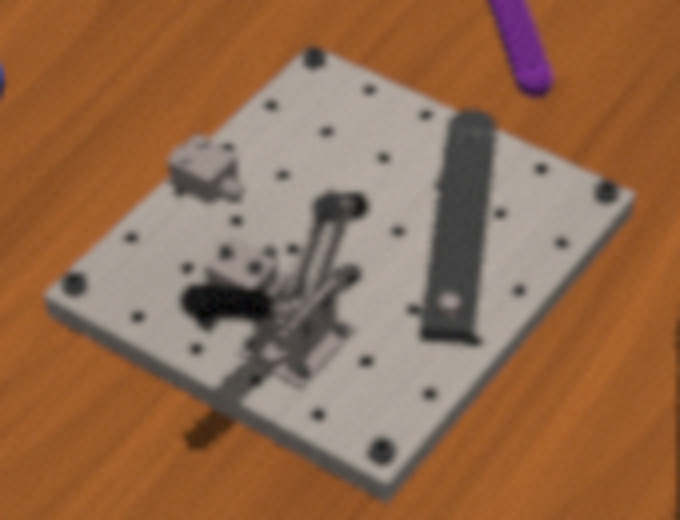

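```bash
cat >> h.py <<'E'
yaw=np.radians(-3.72); PIN=np.array([0.4240,0.0070])
RJ=np.array([[np.cos(yaw),-np.sin(yaw)],[np.sin(yaw),np.cos(yaw)]])
def toJ(w): return (np.atleast_2d(w)[:,:2]-PIN)@RJ
def toW(j): return PIN+np.atleast_2d(j)@RJ.T
E
python3 - <<'E'
from plant import env, vision
from h import *
d=vision.get_image("top"); im=d["color"]
c=lambda a,b:(215+a/4-.4,170+b/4-.4)
print("pin",toJ(cast(d,[c(340,453)],0.036)))
print("end centre",toJ(cast(d,[c(596,343)],0.032)))
print("plunger tip",toJ(cast(d,[c(386,168)],0.03)), "screw tip",toJ(cast(d,[c(330,243)],0.027)))
print("stop blk", toJ(cast(d,[c(275,236)],0.042)))
# bolts corners in plate
print(toJ(cast(d,[c(188,88),c(620,122),c(152,480),c(596,516)],0.02)))
hsv=cv2.cvtColor(im,cv2.COLOR_RGB2HSV)
m=((hsv[...,2]<125)&(hsv[...,1]<60)).astype(np.uint8); m[:, :288]=0; m[:245]=0; m[300:]=0; m[:,376:]=0
nl,lab,st,ce=cv2.connectedComponentsWithStats(m); i=1+np.argmax(st[1:,4]);print(st[i])
ys,xs=np.where(lab==i); W=toJ(cast(d,np.c_[xs,ys],0.032)).astype(np.float32)
print(cv2.minAreaRect(W)); vx=cv2.fitLine(W,cv2.DIST_L2,0,.01,.01).ravel(); print(vx, np.arctan(vx[1]/vx[0]))
# handle end both views -> model compare for angles
s=vision.get_image("side")
for th in (.7,.8,.9):
    o=np.array([109,6]); y=68+o[0]*np.cos(th)-o[1]*np.sin(th); z=50+o[0]*np.sin(th)+o[1]*np.cos(th)
    X=np.r_[toW([.062,y/1e3])[0],z/1e3]; print(th,proj(d,X),proj(s,X))
print("handle end px top",c(55,288),"side",(240+188/4,195+300/4))
E
```

```text
pin [[1.54934022e-05 1.24299002e-04]]
end centre [[ 0.0688831  -0.13037737]]
plunger tip [[ 0.15461623 -0.01236423]] screw tip [[0.112125   0.01428162]]
stop blk [[0.11087401 0.04319373]]
[[ 0.19237124  0.09799068]
 [ 0.19268923 -0.13740665]
 [-0.0206468   0.09796105]
 [-0.02164905 -0.13744922]]
[ 291  249   80   46 1104]
((0.033226221799850464, -0.06582361459732056), (0.03383588045835495, 0.1784990131855011), 28.807519912719727)
[ 0.47524202 -0.8798551   0.03407928 -0.06491533] -1.0755572
0.7 [[226.88326814 241.39902174]] [[285.36749502 273.17325931]]
0.8 [[230.4314171  241.10318824]] [[287.51709377 268.22582495]]
0.9 [[234.44783217 240.89994734]] [[289.92060789 263.32917887]]
handle end px top (228.35, 241.6) side (287.0, 270.0)
```

```bash
cat >> h.py <<'E'
def target(o,xyz,yawdeg):
    R=o["tcp_rot"]; d=R.T@(np.array(xyz)-o["tcp_pos"]); y0=np.degrees(np.arctan2(R[1,0],R[0,0]))
    return np.round(np.r_[d*100,-(yawdeg-y0)],2)
def btarget(o,phi,r,off,z):
    """phi blank angle in jig (rad); tool pushing with +x face, TCP at blank (r,-15mm-11mm-off)"""
    b=np.array([np.cos(phi),np.sin(phi)]);n=np.array([-b[1],b[0]])
    w=toW(b*r-n*(.026+off))[0]
    return target(o,np.r_[w,z],np.degrees(phi+yaw)+90)
E
python3 - <<'E'
from plant import env
from h import *
o=env.get_obs()
print(btarget(o,-1.078,.122,.02,.239))
print(btarget(o,-1.078,.122,.02,.031), o['t'])
E
```

```text
[ 3.916e+01 -3.284e+01  2.000e-02 -1.089e+01]
[ 39.16 -32.83  20.82 -10.89] 0.35
```

Request:
send_rows --moves '[[[3,-2.5,0,-1],[6.5,-5.5,0,-2],[10,-8.5,0,-3],[13.5,-11.5,0,-4],[17,-14.5,0,-5],[20.5,-17.3,0,-6],[24,-20.2,0,-7],[27.5,-23.1,0,-8],[31,-26,0,-9],[34.5,-29,0,-10],[37.5,-31.4,0,-10.9],[39.2,-32.8,0,-10.9]]]' --claw 1

```text
t: 1.55
tcp_pos: [0.4344, -0.1212, 0.2394]
tcp_rot: [[0.909, 0.417, 0.0], [0.417, -0.909, 0.0], [0.0, 0.0, -1.0]]
force: [-0.9, -0.0, 0.2]
width: -0.0002
```

Request:
send_rows --moves '[[[0,0,0,0],[0,0,0,0],[0,0,0,0]]]'

```text
t: 1.85
tcp_pos: [0.4329, -0.124, 0.2393]
tcp_rot: [[0.91, 0.414, -0.0], [0.414, -0.91, -0.0], [-0.0, 0.0, -1.0]]
force: [0.4, -0.3, 0.4]
width: -0.0004
```

```bash
python3 - <<'E'
from plant import env,vision
from h import *
o=env.get_obs()
d=vision.get_image("wrist"); cv2.imwrite("pics/w1.png",d["color"][:,:,::-1])
P=wpose(d,o)
X=[np.r_[toW(j)[0],z] for j,z in [((0,0),.04),((.154,-.012),.026),((.0715,-.1318),.032),((.112,.015),.027)]]
print(proj(d,np.array(X),P).round(1))
print(btarget(o,-1.078,.122,.02,.031), o['t'],o['tcp_pos'],o['width'],o['force'])
E
```

```text
[[200.5 164. ]
 [283.1  19.9]
 [353.  162.4]
 [237.2  48.5]]
[ 0.03 -0.09 20.83 -0.03] 1.85 [ 0.43287485 -0.12399467  0.23930915] -0.0003917882824599929 [ 0.40237331 -0.28731694  0.40102929]
```

View pics/w1.png

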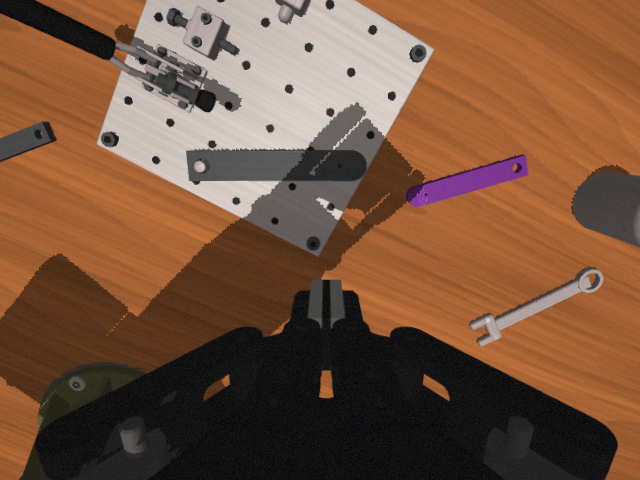

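```bash
python3 - <<'E'
from plant import env,vision
from h import *
t=vision.get_image("top");s=vision.get_image("side"); o=env.get_obs(); w=vision.get_image("wrist")
pt=[(302.0,250.4)];ps=[(327,246)];pw=[(205,101)]
for z in (.08,.09,.1,.11,.12,.13): print(z,toJ(cast(t,pt,z)),toJ(cast(s,ps,z)),toJ(cast(w,pw,z,wpose(w,o))))
E
```

```text
0.08 [[0.06233119 0.00026631]] [[0.06308694 0.00261226]] [[0.05891517 0.00508571]]
0.09 [[0.06090216 0.00022359]] [[0.05725748 0.01057848]] [[0.05964188 0.00163219]]
0.1 [[0.05947313 0.00018087]] [[0.05142802 0.0185447 ]] [[ 0.0603686  -0.00182134]]
0.11 [[0.0580441  0.00013815]] [[0.04559857 0.02651092]] [[ 0.06109531 -0.00527486]]
0.12 [[5.66150749e-02 9.54354427e-05]] [[0.03976911 0.03447714]] [[ 0.06182203 -0.00872838]]
0.13 [[5.51860454e-02 5.27168051e-05]] [[0.03393965 0.04244336]] [[ 0.06254875 -0.01218191]]
```

Request:
send_rows --moves '[[[0,0.7,4,0],[0,0.7,8.5,0],[0,0.7,13,0],[0,0.7,17,0],[0,0.7,19.5,0],[0,0.7,20.8,0],[0,0.7,20.8,0],[0,0.7,20.8,0]]]'

```text
t: 2.85
tcp_pos: [0.4362, -0.1301, 0.0317]
tcp_rot: [[0.91, 0.415, 0.0], [0.415, -0.91, -0.0], [0.0, 0.0, -1.0]]
force: [-0.2, -0.4, 0.1]
width: 0.0001
```

```bash
python3 - <<'E'
from plant import env
from h import *
o=env.get_obs(); print(o['force'],o['tcp_pos'])
for p in (-1.078,-1,-.9,-.8,-.7,-.6,-.5,-.4,-.3): print(p,btarget(o,p,.13,0,.031))
E
```

```text
[-0.24006932 -0.35943841  0.11506816] [ 0.43623415 -0.13008327  0.03167951]
-1.078 [ 1.97  0.02  0.07 -0.02]
-1 [ 3.    0.18  0.07 -4.49]
-0.9 [  4.32   0.27   0.07 -10.22]
-0.8 [  5.64   0.23   0.07 -15.95]
-0.7 [  6.96   0.06   0.07 -21.68]
-0.6 [  8.25  -0.24   0.07 -27.41]
-0.5 [  9.5   -0.67   0.07 -33.14]
-0.4 [ 10.7   -1.23   0.07 -38.87]
-0.3 [ 11.85  -1.9    0.07 -44.6 ]
```

Request:
send_rows --moves '[[[1,0,0.05,0],[1.6,0,0.05,0],[2.0,0.02,0.05,0],[2.5,0.1,0.05,-2.2],[3.0,0.18,0.05,-4.5],[3.65,0.23,0.05,-7.4],[4.3,0.27,0.05,-10.2],[5.0,0.25,0.05,-13.1],[5.6,0.23,0.05,-16],[6.3,0.15,0.05,-18.8],[6.95,0.06,0.05,-21.7],[7.6,-0.1,0.05,-24.5]]]'

```text
t: 4.05
tcp_pos: [0.5054, -0.0972, 0.0311]
tcp_rot: [[0.654, 0.757, 0.0], [0.757, -0.654, -0.0], [-0.0, 0.0, -1.0]]
force: [-1.0, -2.8, 1.9]
width: -0.0002
```

```bash
python3 - <<'E'
from plant import env,vision
from h import *
o=env.get_obs(); print(o['t'],o['force'],o['tcp_pos'],toJ(o['tcp_pos']))
d=vision.get_image("wrist"); cv2.imwrite("pics/w2.png",d["color"][:,:,::-1])
d=vision.get_image("top"); cv2.imwrite("pics/t2.png",cv2.resize(d["color"][170:320,215:400],None,fx=4,fy=4)[:,:,::-1])
for p in (-.65,-.6,-.5,-.4,-.3): print(p,btarget(o,p,.13,0,.031))
E
```

```text
4.05 [-1.00111914 -2.78816007  1.92632014] [ 0.50535463 -0.09721093  0.03107279] [[ 0.08794449 -0.09871302]]
-0.65 [-0.06  0.02  0.01  0.12]
-0.6 [ 0.59  0.14  0.01 -2.74]
-0.5 [ 1.91  0.27  0.01 -8.47]
-0.4 [ 3.23e+00  2.70e-01  1.00e-02 -1.42e+01]
-0.3 [ 4.550e+00  1.400e-01  1.000e-02 -1.993e+01]
```

View pics/w2.png

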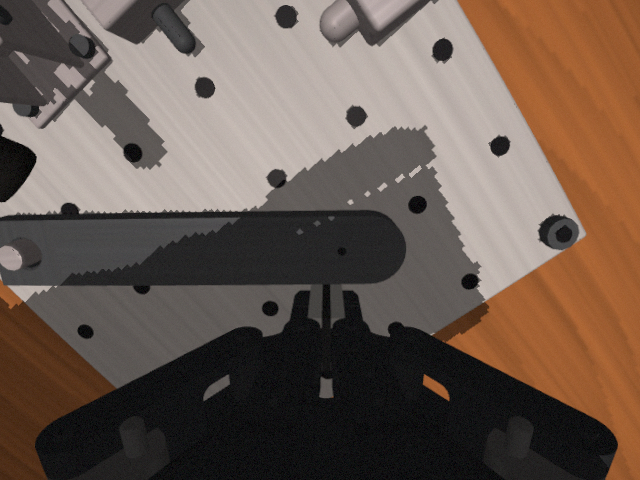

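View pics/t2.png

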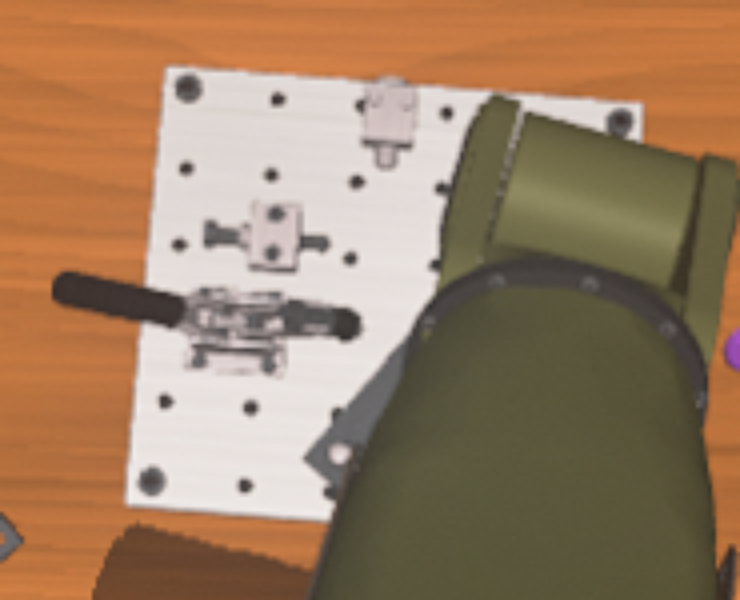

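Request:
send_rows --moves '[[[0.6,0.14,0,-2.7],[1.2,0.2,0,-5.6],[1.9,0.27,0,-8.5],[2.55,0.28,0,-11.3],[3.2,0.27,0,-14.2],[3.9,0.2,0,-17.1],[4.4,0.15,0,-19.3],[4.5,0.14,0,-19.9]]]'

```text
t: 4.95
tcp_pos: [0.5356, -0.064, 0.0308]
tcp_rot: [[0.359, 0.933, 0.0], [0.933, -0.359, -0.0], [-0.0, 0.0, -1.0]]
force: [-1.4, -2.7, 1.6]
width: 0.0002
```

```bash
python3 - <<'E'
from plant import env,vision
from h import *
o=env.get_obs(); print(o['t'],o['force'],o['tcp_pos'],toJ(o['tcp_pos']))
d=vision.get_image("wrist"); cv2.imwrite("pics/w3.png",d["color"][:,:,::-1])
for p in (-.3,-.25,-.2,-.15,-.1,-.05,-.006): print(p,btarget(o,p,.13,0,.031))
E
```

```text
4.95 [-1.41235305 -2.65630081  1.6026243 ] [ 0.53558183 -0.06402444  0.03084225] [[ 0.11595484 -0.0636353 ]]
-0.3 [ 0.05  0.04 -0.02 -0.13]
-0.25 [ 0.71  0.15 -0.02 -2.99]
-0.2 [ 1.36  0.23 -0.02 -5.86]
-0.15 [ 2.03  0.28 -0.02 -8.72]
-0.1 [  2.69   0.29  -0.02 -11.59]
-0.05 [  3.35   0.27  -0.02 -14.45]
-0.006 [  3.93   0.23  -0.02 -16.97]
```

View pics/w3.png

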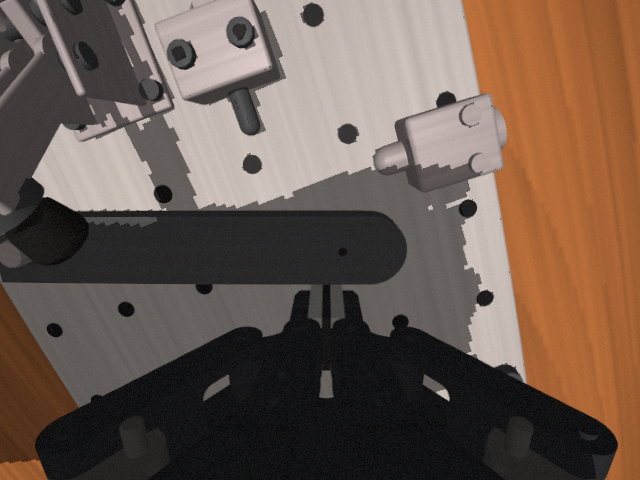

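Request:
send_rows --moves '[[[0.4,0.1,0,-1.7],[0.8,0.16,0,-3.4],[1.1,0.2,0,-4.7],[1.3,0.22,0,-5.6],[1.45,0.24,0,-6.3],[1.45,0.24,0,-6.3]]]'

```text
t: 5.6
tcp_pos: [0.543, -0.0513, 0.0308]
tcp_rot: [[0.254, 0.967, 0.0], [0.967, -0.254, 0.0], [0.0, 0.0, -1.0]]
force: [0.6, -0.3, 0.5]
width: 0.0002
```

```bash
python3 - <<'E'
from plant import env,vision
from h import *
o=env.get_obs(); print(o['t'],o['force'],o['tcp_rot'].T@o['force'],toJ(o['tcp_pos']))
for p in (-.2,-.15,-.1,-.05,-.006): print(p,btarget(o,p,.13,0,.031))
E
```

```text
5.6 [ 0.61736613 -0.29505561  0.50008267] [-0.12817663  0.67217482 -0.50003319] [[ 0.12255047 -0.05048761]]
-0.2 [-0.09 -0.01 -0.02  0.44]
-0.15 [ 0.57  0.1  -0.02 -2.43]
-0.1 [ 1.22  0.19 -0.02 -5.29]
-0.05 [ 1.88  0.24 -0.02 -8.16]
-0.006 [  2.47   0.26  -0.02 -10.68]
```

Request:
send_rows --moves '[[[0.1,0.02,0,-0.5],[0.2,0.04,0,-1],[0.3,0.06,0,-1.5]]]'

```text
t: 5.9
tcp_pos: [0.544, -0.0496, 0.0308]
tcp_rot: [[0.229, 0.973, -0.001], [0.973, -0.229, -0.001], [-0.001, -0.001, -1.0]]
force: [-4.2, -10.4, 1.7]
width: 0.0001
```

Request:
send_rows --moves '[[[0.1,0.02,0,-0.5],[0.2,0.03,0,-1],[0.3,0.05,0,-1.5]]]'

```text
t: 6.2
tcp_pos: [0.545, -0.047, 0.0307]
tcp_rot: [[0.204, 0.979, -0.001], [0.979, -0.204, -0.001], [-0.001, -0.001, -1.0]]
force: [-4.8, -9.9, 2.4]
width: -0.0
```

Request:
send_rows --moves '[[[0.1,0.02,0,-0.5],[0.2,0.03,0,-1],[0.3,0.05,0,-1.5]]]'

```text
t: 6.5
tcp_pos: [0.546, -0.044, 0.0307]
tcp_rot: [[0.178, 0.984, -0.001], [0.984, -0.178, -0.001], [-0.001, -0.001, -1.0]]
force: [-5.5, -8.3, 2.5]
width: -0.0001
```

```bash
python3 - <<'E'
from plant import env,vision
from h import *
o=env.get_obs(); print(o['t'],o['force'],o['tcp_rot'].T@o['force'],toJ(o['tcp_pos']))
d=vision.get_image("wrist"); cv2.imwrite("pics/w4.png",d["color"][:,:,::-1])
for p in (-.15,-.1,-.05,-.006): print(p,btarget(o,p,.13,0,.031))
E
```

```text
6.5 [-5.48201354 -8.28705807  2.54178701] [-9.13364204 -3.92263342 -2.52547327] [[ 0.12502513 -0.04300318]]
-0.15 [-0.22 -0.01 -0.03  2.06]
-0.1 [ 0.43  0.12 -0.03 -0.8 ]
-0.05 [ 1.09  0.23 -0.03 -3.67]
-0.006 [ 1.67  0.29 -0.03 -6.19]
```

View pics/w4.png

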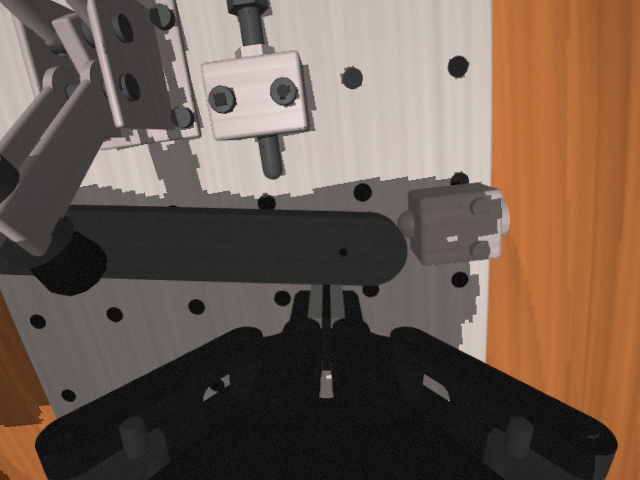

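Request:
send_rows --moves '[[[0.1,0.02,0,-0.2],[0.2,0.04,0,-0.4],[0.3,0.06,0,-0.6]]]'

```text
t: 6.85
tcp_pos: [0.5469, -0.041, 0.0307]
tcp_rot: [[0.168, 0.986, -0.002], [0.986, -0.168, -0.001], [-0.001, -0.002, -1.0]]
force: [-7.3, -7.0, 3.9]
width: 0.0003
```

Request:
send_rows --moves '[[[0.1,0.02,0,-0.2],[0.2,0.04,0,-0.4],[0.3,0.06,0,-0.6]]]'

```text
t: 7.15
tcp_pos: [0.5481, -0.0379, 0.0305]
tcp_rot: [[0.157, 0.988, -0.002], [0.988, -0.157, -0.0], [-0.001, -0.002, -1.0]]
force: [-4.1, -5.6, 1.6]
width: -0.0002
```

```bash
python3 - <<'E'
from plant import env,vision
from h import *
o=env.get_obs(); print(o['t'],o['force'],o['tcp_rot'].T@o['force'],toJ(o['tcp_pos']))
d=vision.get_image("wrist"); cv2.imwrite("pics/w5.png",d["color"][:,:,::-1])
for p in (-.15,-.1,-.05,-.006): print(p,btarget(o,p,.13,0,.031))
E
```

```text
7.15 [-4.05241297 -5.64463352  1.59067613] [-6.21328762 -3.11623284 -1.58061343] [[ 0.12672139 -0.03674841]]
-0.15 [-0.85 -0.13 -0.05  3.26]
-0.1 [-0.21  0.02 -0.05  0.39]
-0.05 [ 0.44  0.14 -0.05 -2.47]
-0.006 [ 1.02  0.22 -0.05 -4.99]
```

View pics/w5.png

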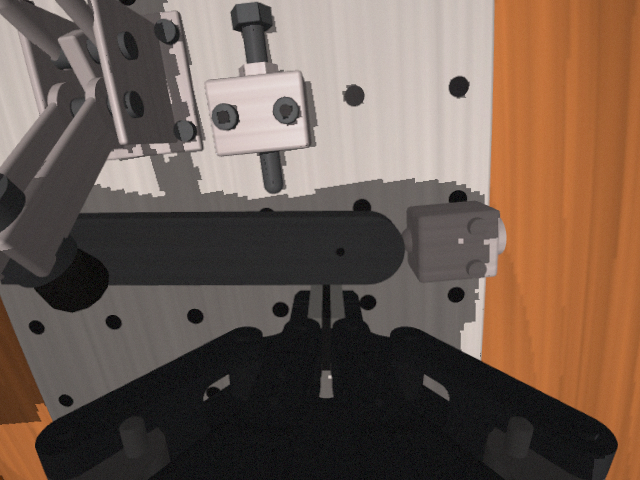

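Request:
send_rows --moves '[[[0.1,0.02,0,-0.5],[0.2,0.04,0,-1],[0.3,0.06,0,-1.5]]]'

```text
t: 7.5
tcp_pos: [0.5494, -0.0347, 0.0305]
tcp_rot: [[0.131, 0.991, -0.001], [0.991, -0.131, -0.0], [-0.0, -0.001, -1.0]]
force: [-4.3, -3.9, 0.3]
width: -0.0001
```

Request:
send_rows --moves '[[[0.07,0.02,0,-0.4],[0.14,0.04,0,-0.8],[0.2,0.06,0,-1.2]]]'

```text
t: 7.8
tcp_pos: [0.5507, -0.0326, 0.0307]
tcp_rot: [[0.11, 0.994, 0.0], [0.994, -0.11, 0.0], [0.0, 0.0, -1.0]]
force: [-1.8, -1.9, -0.3]
width: 0.0
```

```bash
python3 - <<'E'
from plant import env,vision
from h import *
o=env.get_obs(); print(o['t'],o['force'],o['tcp_rot'].T@o['force'],toJ(o['tcp_pos']))
d=vision.get_image("wrist"); cv2.imwrite("pics/w6.png",d["color"][:,:,::-1])
for p in (-.1,-.05,-.006): print(p,btarget(o,p,.13,0,.031))
E
```

```text
7.8 [-1.77096119 -1.93311358 -0.30241067] [-2.11694114 -1.54659618  0.30213292] [[ 0.12901981 -0.03132941]]
-0.1 [-0.76 -0.19 -0.03  3.11]
-0.05 [-0.12 -0.04 -0.03  0.24]
-0.006 [ 0.46  0.06 -0.03 -2.28]
```

View pics/w6.png

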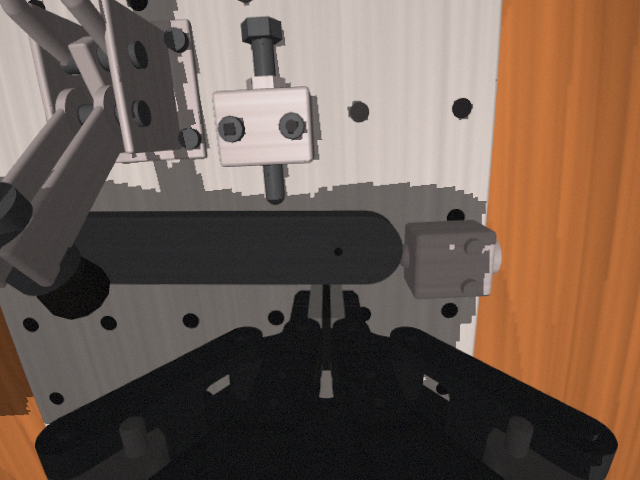

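Request:
send_rows --moves '[[[0.05,0.01,0,-0.2],[0.1,0.02,0,-0.4],[0.1,0.02,0,-0.5]]]'

```text
t: 8.15
tcp_pos: [0.5512, -0.0316, 0.0309]
tcp_rot: [[0.102, 0.995, 0.001], [0.995, -0.102, 0.0], [0.0, 0.0, -1.0]]
force: [-0.8, -0.2, -0.4]
width: 0.0
```

Request:
send_rows --moves '[[[0.05,0.01,0,-0.2],[0.1,0.01,0,-0.4],[0.1,0.01,0,-0.5]]]'

```text
t: 8.45
tcp_pos: [0.5513, -0.0307, 0.0309]
tcp_rot: [[0.093, 0.996, 0.0], [0.996, -0.093, 0.0], [0.0, 0.0, -1.0]]
force: [-0.9, -0.4, -0.4]
width: 0.0001
```

Request:
send_rows --moves '[[[0.05,0,0,-0.2],[0.05,0,0,-0.2]]]'

```text
t: 8.65
tcp_pos: [0.5512, -0.0302, 0.0308]
tcp_rot: [[0.09, 0.996, 0.0], [0.996, -0.09, 0.0], [0.0, -0.0, -1.0]]
force: [-0.1, -0.3, 0.5]
width: 0.0002
```

Request:
send_rows --moves '[[[0.05,0,0,-0.2],[0.05,0,0,-0.2]]]'

```text
t: 8.85
tcp_pos: [0.5513, -0.0297, 0.0308]
tcp_rot: [[0.087, 0.996, -0.0], [0.996, -0.087, 0.0], [0.0, -0.0, -1.0]]
force: [-0.1, 0.5, 0.1]
width: -0.0001
```

```bash
python3 - <<'E'
from plant import env,vision
from h import *
o=env.get_obs(); print(o['t'],o['tcp_rot'].T@o['force'],toJ(o['tcp_pos']))
d=vision.get_image("wrist"); cv2.imwrite("pics/w7.png",cv2.resize(d["color"][150:350,200:450],None,fx=3,fy=3,interpolation=2)[:,:,::-1])
for p in (-.05,-.006): print(p,btarget(o,p,.13,0,.031))
E
```

```text
8.85 [ 0.53244218 -0.19030775 -0.06035744] [[ 0.12936149 -0.02834001]]
-0.05 [-0.41 -0.07 -0.02  1.62]
-0.006 [ 0.16  0.04 -0.02 -0.9 ]
```

View pics/w7.png

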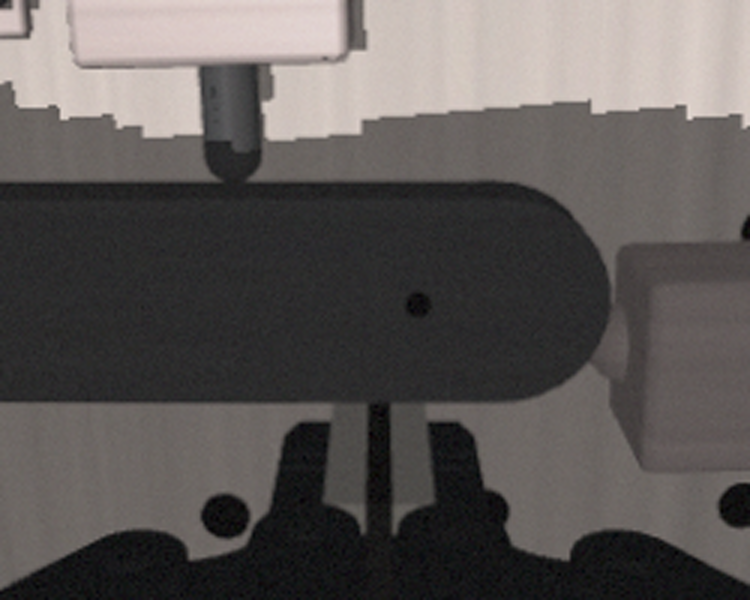

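Request:
send_rows --moves '[[[0.05,0,0,0],[0.05,0,0,0]]]'

```text
t: 9.1
tcp_pos: [0.5513, -0.0292, 0.0308]
tcp_rot: [[0.087, 0.996, -0.0], [0.996, -0.087, 0.0], [0.0, -0.0, -1.0]]
force: [-0.3, 0.2, -0.6]
width: 0.0001
```

Request:
send_rows --moves '[[[0.05,0,0,0],[0.05,0,0,0]]]'

```text
t: 9.3
tcp_pos: [0.5514, -0.0287, 0.0308]
tcp_rot: [[0.087, 0.996, -0.0], [0.996, -0.087, 0.0], [0.0, -0.0, -1.0]]
force: [-0.3, 0.5, 1.2]
width: 0.0001
```

Request:
send_rows --moves '[[[0.03,0,0,0],[0.03,0,0,0]]]'

```text
t: 9.5
tcp_pos: [0.5514, -0.0285, 0.0308]
tcp_rot: [[0.087, 0.996, -0.0], [0.996, -0.087, 0.0], [0.0, -0.0, -1.0]]
force: [0.5, 0.5, 0.1]
width: -0.0002
```

Request:
send_rows --moves '[[[0.04,0,0,0],[0.04,0,0,0]]]'

```text
t: 9.7
tcp_pos: [0.5514, -0.028, 0.0308]
tcp_rot: [[0.087, 0.996, -0.0], [0.996, -0.087, 0.0], [0.0, -0.0, -1.0]]
force: [0.7, 0.2, 0.1]
width: 0.0001
```

Request:
send_rows --moves '[[[0.04,0,0,0],[0.04,0,0,0]]]'

```text
t: 9.9
tcp_pos: [0.5515, -0.0277, 0.0308]
tcp_rot: [[0.087, 0.996, 0.0], [0.996, -0.087, -0.0], [-0.0, 0.0, -1.0]]
force: [-0.2, -0.2, 0.0]
width: 0.0003
```

Request:
send_rows --moves '[[[0.04,0,0,0],[0.04,0,0,0]]]'

```text
t: 10.1
tcp_pos: [0.5515, -0.0274, 0.0308]
tcp_rot: [[0.087, 0.996, 0.0], [0.996, -0.087, -0.0], [-0.0, 0.0, -1.0]]
force: [1.0, -2.7, 0.3]
width: 0.0005
```

Contact is starting. I go on in small steps.

Request:
send_rows --moves '[[[0.02,0,0,0],[0.02,0,0,0]]]'

```text
t: 10.3
tcp_pos: [0.5516, -0.0273, 0.0308]
tcp_rot: [[0.087, 0.996, 0.0], [0.996, -0.087, -0.0], [-0.0, 0.0, -1.0]]
force: [-0.4, -4.2, -0.5]
width: -0.0001
```

Request:
send_rows --moves '[[[0.02,0,0,0],[0.02,0,0,0]]]'

```text
t: 10.5
tcp_pos: [0.5515, -0.0272, 0.0308]
tcp_rot: [[0.087, 0.996, 0.0], [0.996, -0.087, -0.0], [-0.0, 0.0, -1.0]]
force: [0.4, -6.1, -0.3]
width: -0.0002
```

Request:
send_rows --moves '[[[0.02,0,0,0],[0.04,0,0,0],[0.04,0,0,0]]]'

```text
t: 10.8
tcp_pos: [0.5516, -0.027, 0.0308]
tcp_rot: [[0.087, 0.996, 0.0], [0.996, -0.087, -0.001], [-0.001, 0.0, -1.0]]
force: [-0.5, -8.5, -0.1]
width: 0.0
```

Request:
send_rows --moves '[[[0.02,0,0,0],[0.02,0,0,0],[0.02,0,0,0],[0.02,0,0,0],[0.02,0,0,0]]]'

```text
t: 11.3
tcp_pos: [0.5516, -0.027, 0.0308]
tcp_rot: [[0.087, 0.996, 0.0], [0.996, -0.087, -0.001], [-0.001, 0.0, -1.0]]
force: [0.4, -8.8, -0.0]
width: 0.0003
```

Request:
send_rows --moves '[[[0.02,0,0,0],[0.03,0,0,0],[0.03,0,0,0],[0.03,0,0,0],[0.03,0,0,0],[0.03,0,0,0],[0.03,0,0,0]]]'

```text
t: 12.0
tcp_pos: [0.5516, -0.0269, 0.0308]
tcp_rot: [[0.087, 0.996, 0.0], [0.996, -0.087, -0.001], [-0.001, 0.0, -1.0]]
force: [-0.4, -10.0, -1.0]
width: 0.0001
```

```bash
python3 - <<'E'
from plant import env,vision
from h import *
o=env.get_obs(); print(o['t'],o['tcp_rot'].T@o['force'],toJ(o['tcp_pos']))
d=vision.get_image("wrist"); cv2.imwrite("pics/w8.png",d["color"][:,:,::-1])
E
```

```text
12.0 [-9.97591528  0.49064361  0.96720572] [[ 0.12955641 -0.02550844]]
```

View pics/w8.png

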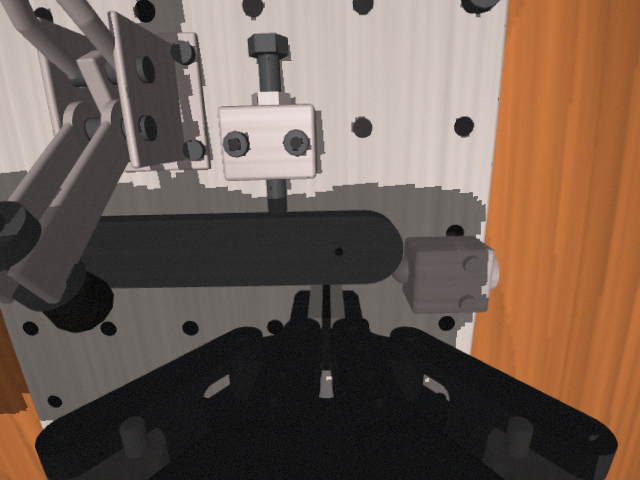

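Request:
send_rows --moves '[[[0.02,0,0,0],[0.03,0,0,0],[0.03,0,0,0],[0.03,0,0,0],[0.03,0,0,0],[0.03,0,0,0],[0.03,0,0,0]]]'

```text
t: 12.75
tcp_pos: [0.5516, -0.0268, 0.0308]
tcp_rot: [[0.087, 0.996, 0.0], [0.996, -0.087, -0.001], [-0.001, 0.0, -1.0]]
force: [-0.5, -12.0, 1.0]
width: 0.0002
```

Request:
send_rows --moves '[[[-0.1,0,0,0],[-0.3,0,0,0],[-0.8,0,0,0],[-1.5,0,0,0],[-1.5,0,-2,0],[-1.5,0,-6,0],[-1.5,0,-10,0],[-1.5,0,-14,0],[-1.5,0,-17,0],[-1.5,0,-19,0],[-1.5,0,-19,0]]]'

```text
t: 13.85
tcp_pos: [0.5512, -0.0411, 0.2237]
tcp_rot: [[0.087, 0.996, 0.005], [0.996, -0.087, -0.001], [-0.0, 0.005, -1.0]]
force: [0.1, -0.8, 0.3]
width: -0.0001
```

```bash
cat >> h.py <<'E'
def grip(th,r=85.,up=15.):
    return np.array([.062,(68+r*np.cos(th)-up*np.sin(th))/1e3]),(50+r*np.sin(th)+up*np.cos(th))/1e3
def gtarget(o,th,clear,r=85.):
    j,z=grip(th,r); return target(o,np.r_[toW(j)[0],z+.008+clear],86.28)
E
python3 - <<'E'
from plant import env,vision
from h import *
o=env.get_obs(); print(o['t'],o['force'],o['tcp_pos'])
d=vision.get_image("wrist"); cv2.imwrite("pics/w9.png",d["color"][:,:,::-1])
P=wpose(d,o)
for th in (.7,.75,.8,.9):
    X=[]
    for r,u in ((109,6),(34,6)):
        j,z=grip(th,r,u); X.append(np.r_[toW(j)[0],z])
    print(th,proj(d,np.array(X),P).round().tolist(), gtarget(o,th,.01), gtarget(o,th,.06))
E
```

```text
13.85 [ 0.11318665 -0.77187695  0.27583905] [ 0.55117266 -0.04107888  0.22373861]
0.7 [[205.0, -59.0], [233.0, 61.0]] [16.15 -7.2   8.91 -1.26] [16.15 -7.18  3.91 -1.26]
0.75 [[203.0, -55.0], [233.0, 63.0]] [15.82 -7.2   8.65 -1.26] [15.82 -7.17  3.65 -1.26]
0.8 [[202.0, -51.0], [233.0, 64.0]] [15.47 -7.19  8.39 -1.26] [15.47 -7.16  3.39 -1.26]
0.9 [[199.0, -40.0], [233.0, 68.0]] [14.73 -7.17  7.95 -1.26] [14.73 -7.14  2.95 -1.26]
```

View pics/w9.png

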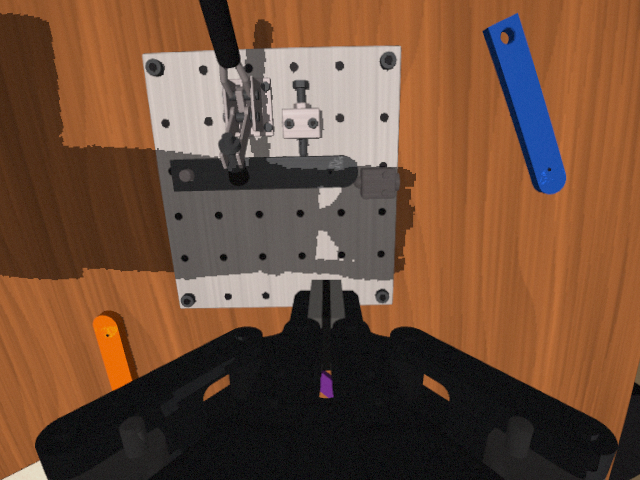

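Request:
send_rows --moves '[[[3,-1.4,0,0],[6.5,-3,0,0],[10,-4.5,0,-0.5],[13,-6,0,-1.2],[15,-6.9,0,-1.2],[15.8,-7.2,0,-1.2],[15.8,-7.2,2,-1.2],[15.8,-7.2,5,-1.2],[15.8,-7.2,7,-1.2],[15.8,-7.2,7.7,-1.2],[15.8,-7.2,7.7,-1.2]]]'

```text
t: 15.0
tcp_pos: [0.4921, 0.1224, 0.1428]
tcp_rot: [[0.066, 0.998, -0.002], [0.998, -0.066, -0.0], [-0.001, -0.002, -1.0]]
force: [-0.1, 0.5, 0.1]
width: -0.0001
```

```bash
python3 - <<'E'
from plant import env,vision
from h import *
o=env.get_obs(); print(o['t'],o['force'],o['tcp_pos'],toJ(o['tcp_pos']))
d=vision.get_image("wrist"); cv2.imwrite("pics/w10.png",d["color"][:,:,::-1])
d=vision.get_image("side"); cv2.imwrite("pics/s10.png",cv2.resize(d["color"][195:325,240:410],None,fx=4,fy=4)[:,:,::-1])
for th in (.8,.75,.7,.6,.5,.4,.3,.2,.1,.05,0): print(th,gtarget(o,th,0))
E
```

```text
15.0 [-0.09791434  0.4854738   0.05345184] [0.49207512 0.122447   0.14277124] [[0.06044142 0.11962052]]
0.8 [-0.32  0.16  1.33 -0.09]
0.75 [ 0.04  0.16  1.59 -0.09]
0.7 [ 0.37  0.16  1.85 -0.09]
0.6 [ 1.01  0.16  2.44 -0.09]
0.5 [ 1.58  0.16  3.08 -0.09]
0.4 [ 2.09  0.16  3.78 -0.09]
0.3 [ 2.52  0.16  4.53 -0.09]
0.2 [ 2.87  0.16  5.32 -0.09]
0.1 [ 3.15  0.16  6.13 -0.09]
0.05 [ 3.26  0.17  6.55 -0.09]
0 [ 3.34  0.17  6.97 -0.09]
```

View pics/w10.png

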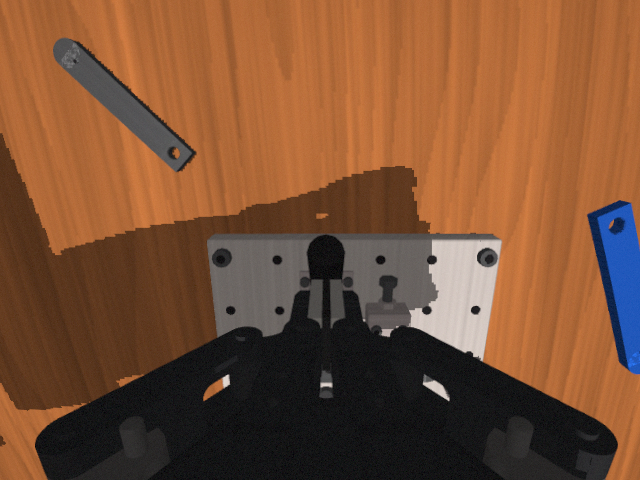

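View pics/s10.png

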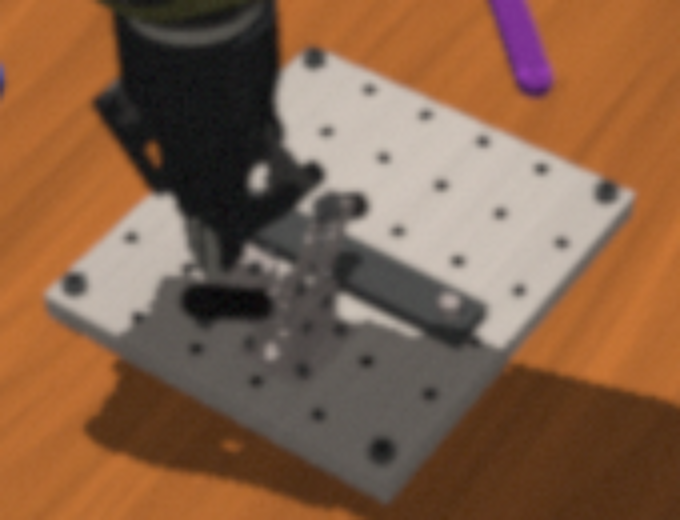

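Request:
send_rows --moves '[[[0,0.16,0.4,0],[0,0.16,0.9,0],[0.1,0.16,1.3,0],[0.2,0.16,1.7,0],[0.4,0.16,2.0,0],[0.7,0.16,2.3,0]]]'

```text
t: 15.7
tcp_pos: [0.4947, 0.13, 0.1211]
tcp_rot: [[0.066, 0.998, 0.001], [0.998, -0.066, 0.0], [0.0, 0.001, -1.0]]
force: [-0.9, -0.7, 5.1]
width: -0.0002
```

Request:
send_rows --moves '[[[0.3,0,0.3,0],[0.6,0,0.6,0],[0.9,0,1.0,0],[1.1,0,1.3,0],[1.2,0,1.5,0]]]'

```text
t: 16.2
tcp_pos: [0.4952, 0.1421, 0.1055]
tcp_rot: [[0.066, 0.998, 0.0], [0.998, -0.066, 0.0], [0.0, 0.0, -1.0]]
force: [0.4, -1.4, 3.8]
width: -0.0002
```

Request:
send_rows --moves '[[[0.3,0,0.4,0],[0.5,0,0.75,0],[0.7,0,1.1,0],[0.9,0,1.5,0],[1.0,0,1.9,0],[1.1,0,2.2,0]]]'

```text
t: 16.8
tcp_pos: [0.4959, 0.1532, 0.0834]
tcp_rot: [[0.066, 0.998, -0.0], [0.998, -0.066, 0.0], [0.0, -0.0, -1.0]]
force: [-0.6, -0.2, 3.5]
width: -0.0002
```

Request:
send_rows --moves '[[[0.1,0,0.3,0],[0.2,0,0.5,0],[0.2,0,0.6,0]]]'

```text
t: 17.1
tcp_pos: [0.496, 0.1549, 0.0776]
tcp_rot: [[0.066, 0.998, -0.0], [0.998, -0.066, -0.0], [-0.0, -0.0, -1.0]]
force: [-1.3, -0.8, 5.4]
width: -0.0
```

Request:
send_rows --moves '[[[0,0,0.1,0],[0,0,0.2,0],[0,0,0.2,0]]]'

```text
t: 17.4
tcp_pos: [0.496, 0.1551, 0.0759]
tcp_rot: [[0.066, 0.998, 0.0], [0.998, -0.066, 0.001], [0.001, 0.0, -1.0]]
force: [-1.2, 0.2, 4.2]
width: 0.0004
```

Request:
send_rows --moves '[[[0,0,0.1,0],[0,0,0.2,0],[0,0,0.2,0]]]'

```text
t: 17.7
tcp_pos: [0.4961, 0.1554, 0.0741]
tcp_rot: [[0.066, 0.998, 0.0], [0.998, -0.066, 0.001], [0.001, 0.0, -1.0]]
force: [-2.4, 3.2, 6.0]
width: -0.0003
```

Request:
send_rows --moves '[[[0,0,0.05,0],[0,0,0.05,0]]]'

```text
t: 17.9
tcp_pos: [0.4961, 0.1554, 0.0738]
tcp_rot: [[0.066, 0.998, 0.001], [0.998, -0.066, 0.001], [0.001, 0.001, -1.0]]
force: [-2.9, 3.7, 7.6]
width: -0.0002
```

Request:
send_rows --moves '[[[0,0,0.05,0],[0,0,0.1,0],[0,0,0.1,0]]]'

```text
t: 18.2
tcp_pos: [0.4961, 0.1556, 0.0729]
tcp_rot: [[0.066, 0.998, 0.001], [0.998, -0.066, 0.001], [0.001, 0.001, -1.0]]
force: [-1.9, 5.2, 8.1]
width: -0.0001
```

Request:
send_rows --moves '[[[0,0,0.05,0],[0,0,0.1,0],[0,0,0.1,0]]]'

```text
t: 18.5
tcp_pos: [0.4963, 0.1556, 0.0726]
tcp_rot: [[0.066, 0.998, 0.001], [0.998, -0.066, 0.001], [0.001, 0.001, -1.0]]
force: [-7.6, 3.8, 19.1]
width: 0.0003
```

Request:
send_rows --moves '[[[0,0,0.04,0],[0,0,0.04,0],[0,0,0.04,0]]]'

```text
t: 18.8
tcp_pos: [0.4963, 0.1557, 0.0725]
tcp_rot: [[0.066, 0.998, 0.001], [0.998, -0.066, 0.001], [0.002, 0.001, -1.0]]
force: [-7.7, 2.9, 23.1]
width: -0.0003
```

Request:
send_rows --moves '[[[0,0,-0.3,0],[0,0,-1,0],[0,0,-4,0],[0,0,-8,0],[0,0,-12,0],[0,0,-16,0],[-3,0,-18,0],[-6,0,-18,0],[-10,0,-18,0],[-14,0,-18,0],[-17,0,-18,0],[-17,0,-18,0]]]'

```text
t: 20.0
tcp_pos: [0.4845, -0.0175, 0.251]
tcp_rot: [[0.069, 0.998, -0.0], [0.998, -0.069, -0.0], [-0.0, -0.0, -1.0]]
force: [-0.0, 0.3, -0.5]
width: -0.0001
```

```bash
python3 - <<'E'
from plant import env,vision
from h import *
o=env.get_obs(); print(o['t'],o['force'],o['tcp_pos'])
d=vision.get_image("wrist"); cv2.imwrite("pics/w11.png",d["color"][:,:,::-1])
P=wpose(d,o)
X=[]
for th in (0,.08):
    for r,u in ((109,6),):
        j,z=grip(th,r,u); X.append(np.r_[toW(j)[0],z])
print(proj(d,np.array(X),P))
s=vision.get_image("side"); cv2.imwrite("pics/s11.png",cv2.resize(s["color"][195:325,240:410],None,fx=4,fy=4)[:,:,::-1]); print((proj(s,np.array(X))-[240,195])*4)
E
```

```text
20.0 [-0.00402273  0.32100618 -0.5176191 ] [ 0.48446107 -0.01746091  0.25098456]
[[325.95198947 -14.07299996]
 [325.94672375 -17.39969445]]
[[156.1968831  436.60517049]
 [155.77960062 425.0235596 ]]
```

View pics/w11.png

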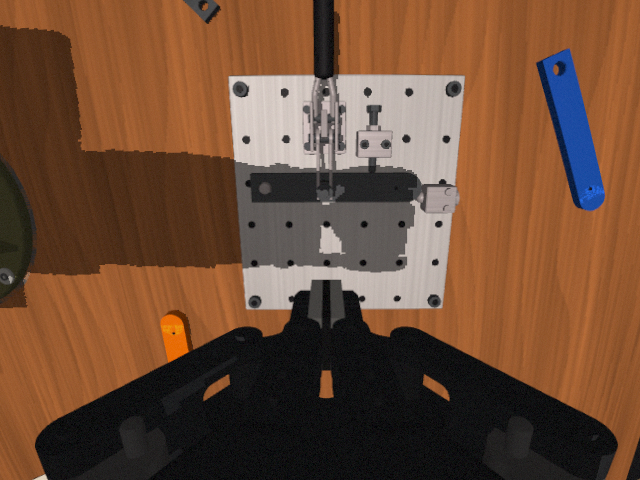

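View pics/s11.png

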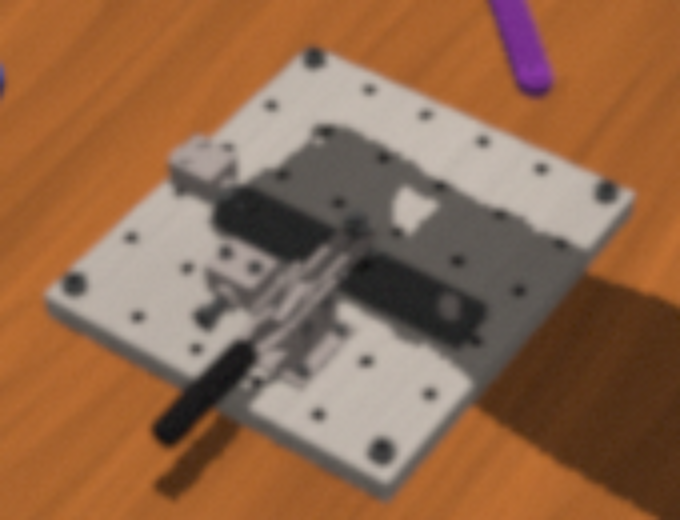

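```bash
python3 -c "
import cv2
i=cv2.imread('pics/w11.png');cv2.imwrite('pics/z.png',cv2.resize(i[110:230,230:480],None,fx=3,fy=3,interpolation=2))"
```

```text
(no output)
```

View pics/z.png

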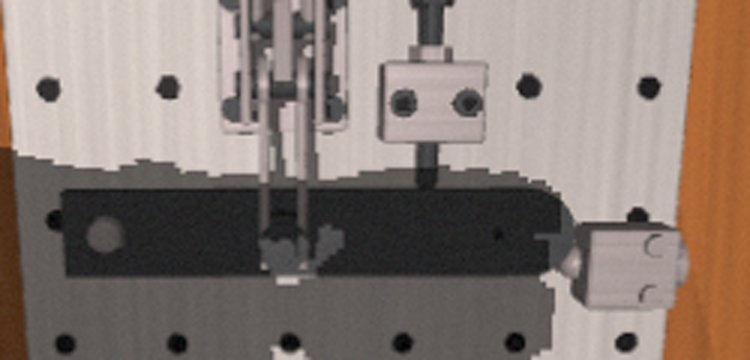

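The blank's edge meets the screw tip at about (427,187) in the zoom. The plunger nose is out behind the end at (570,262), and the pad is on the blank. I hand the job in.

```bash
python3 -c "
from plant import env
print(env.get_obs()['force']); print(env.finish_job())"
```

```text
[0.18593149 0.11865998 0.15761802]
the job is handed in; nothing more can be done
None
```

The blank is set up and clamped, and I handed the job in at about 20 s; no verdict was reported.

**What I did:** With the closed fingertips I swung the blank round the pin and past the spring plunger (about 10 N felt). I then pressed it onto the stop screw, holding 8.5 to 12 N at the fingers for over 1.5 s with the clamp open. After backing off, I pressed the clamp handle down to its dead stop, where the force rose to 23 N, and lifted the arm clear.

**Last checks:**
- **Clamp:** The handle end lies where the model puts it at 0 rad, and the pad is on the blank.
- **Blank:** It lies along the fixture's x axis on its pin, with its edge touching the screw tip and the plunger nose out behind its end.
- **Arm:** The force reading is about zero, so the robot touches nothing.
- **Bystanders:** The arm did not go near the spanner, drawer or tin, but I took no final picture of them.

**What disagreed or was not measured:**
- **Starting angle:** The blank started at about 1.08 rad clockwise of home, not the 0.45 to 0.8 rad stated. I went by the measurement.
- **Contact forces:** The forces on the screw and under the pad could not be measured directly. I inferred them from the force on the tool and from the pictures.

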